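# Blow the dust off the blue filter

## Robot

A 6-joint arm with a two-finger parallel gripper is mounted at the origin on a cart in front of the work surface, level with it; the furniture and walls round the work are solid. World frame = base frame: x ahead of the robot, y to its left, z up, the work surface at z = 0. Lengths are in m, angles in rad, forces in N, time in s.
With the tool pointing down it reaches from about 0.225 to 0.875 m from the base axis. Payload 3.4 kg.
Tool frame: the origin (TCP) lies on the centre line of the jaws, within the pads' length; the fingertips stand 11 mm ahead of it and the grasp point (between the pads) lies 8 mm behind it; z points along the fingers, y is the line along which they close (so a half turn about z gives the same grasp; the last joint's range is limited). The gripper opens to 85 mm and grips with 20 to 120 N. Pads are 22 mm wide; open, the fingers measure 114 mm over their backs; the gripper's body (76 mm by 85 mm) begins 54 mm behind the grasp point. The pads swing forward as they close: fully open they stand 13 mm farther back than shut.
Start: joints at [-0.121, 0.276, 1.505, -0, 1.361, -0.121], TCP at [0.575, -0, 0.242] pointing down, gripper open.
Joint ranges: [-2.89, 2.89], [-0.75, 2.08], [0.22, 2.7], [-1.18, 4.32], [0.11, 2.71], [-2.7, 2.7]. Speed limits (rad/s): [2.57, 2.57, 3.14, 3.14, 3.14, 3.14].

## Interface

Orientations are given as a unit quaternion [w, x, y, z].
In Python, from workcell import ctrl gives the robot as it stands.
- The arm moves only by the shell command python3 -m crank 'ROWS' [FORCE]. ROWS is JSON, one flat list of numbers, 7 for each row, row after row: the shift along the tool's x, y, z in mm, then the turn, a rotation vector about the tool's x, y, z in rad, then the opening, from 0 (shut) to 1 (fully open). In form: [x, y, z, ax, ay, az, gripper, x, y, z, ax, ay, az, gripper, ...]. A call has 1 to 12 rows; each row shifts and turns the commanded pose from where the row before left it, along the tool's axes as they then stand; what a row does not reach is not made up. A row lasts 1/12 s, in which the tool goes at most 41.7 mm and 7.16 degrees, less where a joint would pass 70% of its speed; a pose out of reach is approached as far as the arm can. A call is refused whole if a number of a shift passes 41.7 or a number of a turn 0.125, either way. A call with a gripper value outside its range is refused whole. The fingers move at their own pace and stop on an object; FORCE is the grip in N (left out, the last holds). Time passes only in rows, so rows that do not move let the fingers close. It gives the time, the measured TCP pose, the force, the opening and the grip force at its end, in the units of the state.
- ctrl.get_obs(): the state, without advancing time (a new reading comes with each control period).
- ctrl.grab_frame(name): name is "scene" or "side" or "wrist"; returns the picture (384x512x3 uint8, blue, green, red); there is no depth.
- ctrl.get_calibration(name): a dict with "intrinsics" (3x3 intrinsics, pixels), "k1" (the pictures are not rectified: a ray, as slopes to the right and down, at radius r is drawn at 1 + k1 r^2 times it, then the intrinsics apply), "position" and "rotation" of the camera in the world; the wrist camera has in their place "mount" (4x4, takes a point from camera to tool coordinates, whose origin is the TCP and whose axes are the flange's). Camera axes: x right, y down, z forward; pixel columns grow to the right and rows downward; lengths in m; the calibration is good to about 2 mm. A picture is of the moment at which its call begins: read the wrist's pose just before it. get_calibration takes no time and is no camera call.
- ctrl.finish_job(): hands the job in; it is judged then, once.
Trained networks look in the newest picture that a camera, given by its name, has taken for a name from the list of things; names that differ only in an ending like _2 or _b are one class to them, and where a whole thing is asked for, a point or a joint stands for the part that bears it (a point fixed in the world has none). Each returns a list of dicts, best first, with "p" (0 to 1); they miss things now and then, are a little off and sometimes report something else, mostly with a low value. They report only what shows in the picture. A call takes as long as a camera call.
- ctrl.cut_out(camera, query): "pixels" (384x512 bool, what is visible of it) and "bbox" ([left, top, right, bottom] in pixels, round what is visible of it).
The state is a dict: "clock": time; "joints": joint angles; "qvel": joint speeds; "tau": joint torques, N m; "position": TCP position; "eef_rot": TCP orientation; "ft_force": force on the tool from outside, world axes, zero at the start; "wrist_torque": the same for the moment, N m; "finger_gap": finger opening in m; "grasp_force": force on a finger pad.
Only numpy, scipy, OpenCV 4.12 (cv2) and the standard library are available. Lean on these libraries where they do the work, as an engineer would, in place of code of your own. Each camera call takes 0.05 s, during which the arm holds its last target. There are 200 camera calls.

## Task

Lay the blue filter flat in the middle of the white round pad in front of the air gun's nozzle and let go of it. Then squeeze the gun's orange trigger fully in against the grip, keep it in for about a second to blow the dust off, and let it spring back out, leaving the filter lying on the pad.

Things in the scene. Friction and masses are not known exactly. Their poses are not given: they have to be found in the camera images.
- blue_filter: Round filter of blue glass in a black rim, 45 mm across, 8 mm thick, lying flat and loose on the bench to the left or right of the fixed air station; origin at the centre of its underside, z up. A like filter of green glass lies on the other side and is not wanted.
- pad_top (a point): Centre of the top of the white round pad of the air station: flat, 70 mm across, 22 mm above the bench. The station is turned about the vertical differently each time. Axes: z up; +y is the way the nozzle blows, level. The nozzle tip ends 75 mm from here on the -y side, about 48 mm above the bench.
- grip_point (a point): Where to squeeze the air gun (fixed, lying level on its side), from above: 55 mm above the bench, midway across grip and pushed-in trigger. Axes as pad_top: x along the grip to the barrel, y the squeeze. Here the black grip (24 mm high) has its back at y = -18 mm; the trigger's outside is at +37 mm when out, +20 mm when in. Free below down to 8 mm above the bench; gun's top 75 mm.
- trigger (a joint): Orange trigger lever, 95 mm long, 21 mm high, mid height as grip_point, on an upright hinge 60 mm from grip_point towards the barrel: 0 = out (at rest), 0.28 rad = fully in at its stop. Sprung: at grip_point it takes about 3 N to start and 9 N to go fully in, and it springs back when let go.

How it is judged:
On the way, in this order (a step that is already met when the one before it is completed fails the run):
1. the blue filter lies flat on the white pad, let go, with the trigger out (horizontal distance between blue_filter and pad_top below 0.02 m and z of blue_filter in the frame of pad_top between -0.005 and 0.005 m and angle between blue_filter's own z axis and vertical below 0.15 rad and contact force between the fingers and blue_filter below 0.1 N and value of joint trigger below 0.05 rad), for 0.2 s.
2. the trigger is held fully in (at least 0.23 rad) for half a second while the filter lies on the pad (value of joint trigger above 0.23 rad and horizontal distance between blue_filter and pad_top below 0.02 m), for 0.5 s.
At the end, for the whole second after the job is handed in: The trigger is back out (under 0.03 rad), and the blue filter lies still and flat (within 0.15 rad) on the white pad, its centre within 20 mm of the pad's centre (value of joint trigger below 0.03 rad and horizontal distance between blue_filter and pad_top below 0.02 m and z of blue_filter in the frame of pad_top between -0.005 and 0.005 m and angle between blue_filter's own z axis and vertical below 0.15 rad and linear speed of blue_filter below 0.02 m/s); the robot touches nothing.
It also fails if it takes over 45 s, if anything falls off the work surface, if the arm or the gripper's body presses on something with over 40 N, if the wrist force passes 120 N, or if a joint passes its speed limit or range.

## Working session

There is one attempt and no reset: what is moved stays moved. The work goes in short steps, Python scripts to look and compute and a shell command to move; the robot and the scene stay as the last step left them, time stands still between calls to the robot, and variables do not carry over. Pictures are saved under pics/ and viewed, at most 10 in all, crops included, and the job is handed in when it is done.

```bash
mkdir -p pics; cat > h.py <<'E'
import numpy as np, cv2
from scipy.spatial.transform import Rotation as R
from workcell import ctrl
def campose(n,obs=None):
    c=ctrl.get_calibration(n)
    if n=="wrist":
        o=obs; q=o["eef_rot"]; T=np.eye(4); T[:3,:3]=R.from_quat([q[1],q[2],q[3],q[0]]).as_matrix(); T[:3,3]=o["position"]
        M=T@np.array(c["mount"]); return c,M[:3,3],M[:3,:3]
    return c,np.array(c["position"]),np.array(c["rotation"])
def ray(n,uv,z,obs=None):
    c,p,Rm=campose(n,obs); K=np.array(c["intrinsics"])
    out=[]
    for u in np.atleast_2d(uv):
        a=cv2.undistortPoints(np.array([[u]],float),K,np.array([c["k1"],0,0,0.]))[0,0]
        d=Rm@np.array([a[0],a[1],1]); out.append(p+d*(z-p[2])/d[2])
    return np.array(out)
def proj(n,P,obs=None):
    c,p,Rm=campose(n,obs); K=np.array(c["intrinsics"])
    q=(np.atleast_2d(P)-p)@Rm
    return cv2.projectPoints(q.reshape(-1,1,3),np.zeros(3),np.zeros(3),K,np.array([c["k1"],0,0,0.]))[0][:,0]
def cut(n,q):
    r=ctrl.cut_out(n,q); return [(x["p"],x["bbox"],x["pixels"]) for x in r]
def cen(m):
    ys,xs=np.nonzero(m); return np.array([xs.mean(),ys.mean()])
E
python3 - <<'E'
from h import *
o=ctrl.get_obs(); print(o["clock"],o["position"],o["eef_rot"],o["finger_gap"])
for n in("scene","wrist"):
    o=ctrl.get_obs(); f=ctrl.grab_frame(n); cv2.imwrite(f"pics/{n}0.png",f)
    for q in("blue_filter","pad_top","trigger"):
        for p,b,m in cut(n,q)[:2]: print(n,q,p,b,cen(m),ray(n,cen(m),{"blue_filter":.008,"pad_top":.022,"trigger":.055}[q],o))
E
```

```text
0.0 [5.74508589e-01 5.06264728e-05 2.41457049e-01] [-6.89656066e-04  7.07095920e-01  7.07117089e-01 -5.53374405e-04] 0.08564171638320711Traceback (most recent call last):
  File "<stdin>", line 6, in <module>
  File "h.py", line 15, in ray
    d=Rm@np.array([a[0],a[1],1]); out.append(p+d*(z-p[2])/d[2])
      ~~^~~~~~~~~~~~~~~~~~~~~~~~
ValueError: matmul: Input operand 1 has a mismatch in its core dimension 0, with gufunc signature (n?,k),(k,m?)->(n?,m?) (size 3 is different from 4)
```

```bash
sed -i 's/return c,np.array(c\["position"\]),np.array(c\["rotation"\])/q=c["rotation"]; return c,np.array(c["position"]),R.from_quat([q[1],q[2],q[3],q[0]]).as_matrix()/' h.py
python3 - <<'E'
from h import *
print(ctrl.get_calibration("scene"))
for n in("scene","wrist"):
    o=ctrl.get_obs(); f=ctrl.grab_frame(n); cv2.imwrite(f"pics/{n}0.png",f)
    for q in("blue_filter","pad_top","trigger","grip_point"):
        for p,b,m in cut(n,q)[:2]: print(n,q,p,b,cen(m),ray(n,cen(m),{"blue_filter":.008,"pad_top":.022}.get(q,.055),o))
a=cv2.imread("pics/scene0.png");b=cv2.imread("pics/wrist0.png")
cv2.imwrite("pics/both.png",cv2.resize(np.hstack([a,b]),(800,300)))
E
```

```text
{'intrinsics': array([[456.06687106,   0.        , 251.92147235],
       [  0.        , 456.06687106, 194.40603249],
       [  0.        ,   0.        ,   1.        ]]), 'k1': -0.17787311706093156, 'position': array([-0.12334437,  0.76535874,  0.61193932]), 'rotation': array([ 0.18245378, -0.30228956,  0.80674865, -0.47380193])}
scene blue_filter 0.63 [158.6, 267.2, 179.7, 285.5] [167.40160643 276.3815261 ] [[0.50152183 0.32968187 0.008     ]]
scene blue_filter 0.24 [287.4, 182.0, 305.0, 204.3] [296.3559322  192.00564972] [[ 0.51657264 -0.14014326  0.008     ]]
scene pad_top 0.55 [208.9, 170.8, 332.7, 235.8] [274.26045368 204.55069691] [[ 0.50489723 -0.02818429  0.022     ]]
scene trigger 0.73 [288.1, 181.3, 303.7, 204.2] [296.39306358 192.09248555] [[ 0.46642651 -0.06936528  0.055     ]]
scene grip_point 0.57 [208.1, 173.0, 337.6, 239.2] [274.69115022 204.70262688] [[0.46850309 0.01609547 0.055     ]]
wrist pad_top 0.65 [113.3, 60.9, 282.8, 278.8] [217.37033084 174.86618048] [[ 0.523034   -0.01330657  0.022     ]]
wrist trigger 0.92 [143.4, 205.2, 211.8, 242.3] [173.45465394 224.64319809] [[ 0.46755406 -0.0719695   0.055     ]]
wrist grip_point 0.89 [111.7, 63.5, 283.6, 282.6] [217.75269795 174.68030799] [[ 0.52841396 -0.00472342  0.055     ]]
```

View pics/both.png

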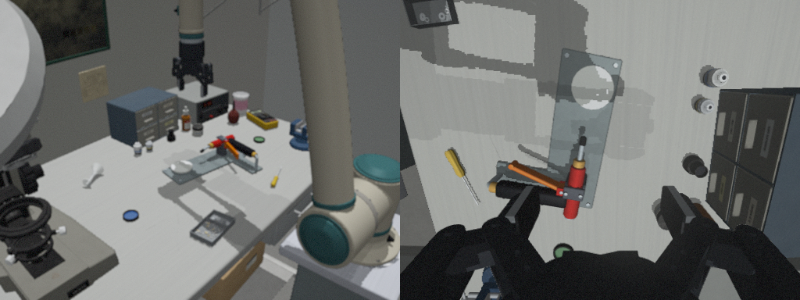

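```bash
python3 - <<'E'
from h import *
o=ctrl.get_obs(); f=cv2.imread("pics/wrist0.png")
cv2.imwrite("pics/crop.png",cv2.resize(f[40:300,90:350],(780,600) if 0 else (600,600),interpolation=cv2.INTER_CUBIC))
g=cv2.cvtColor(f,cv2.COLOR_BGR2HSV)
w=((g[...,2]>205)&(g[...,1]<40)).astype(np.uint8); w[:60]=0;w[160:]=0;w[:,:200]=0;w[:,300:]=0
c=max(cv2.findContours(w,0,1)[0],key=cv2.contourArea); print(cv2.contourArea(c),cv2.fitEllipse(c),cv2.boundingRect(c))
print("pad",ray("wrist",cv2.fitEllipse(c)[0],.022,o))
m=cut("wrist","trigger")[0][2]
ys,xs=np.nonzero(m); P=ray("wrist",np.c_[xs,ys],.065,o)[:,:2]
mu=P.mean(0);v=np.linalg.svd(P-mu,full_matrices=0)[2][0]; t=(P-mu)@v; print("trig",mu,v,t.min(),t.max())
print("tip y",o["position"],"xaxis",campose("wrist",o)[2])
s=cv2.imread("pics/scene0.png"); print("micro",ray("scene",[[140,370],[150,310],[100,300],[128,229]],.0))
c=cut("scene","blue_filter"); print(c[0][0])
E
```

```text
Traceback (most recent call last):
ValueError: max() iterable argument is empty
```

View pics/crop.png

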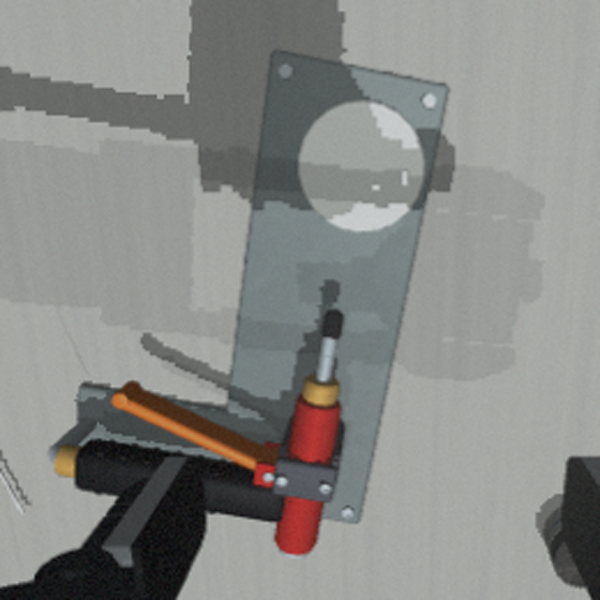

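```bash
python3 - <<'E'
from h import *
o=ctrl.get_obs()
F=lambda *p: np.array(p)/2.3077+[90,40]
pad=ray("wrist",F((362,166)),.022,o)[0]; noz=ray("wrist",F((335,311)),.048,o)[0]
e=ray("wrist",F((447,86),(358,522)),.006,o); e2=ray("wrist",F((273,51),(447,86)),.006,o)
hinge=ray("wrist",F((268,477)),.066,o)[0]
tr=ray("wrist",F((120,400)),.066,o)[0]
gr=ray("wrist",F((80,465),(278,497)),.055,o)
ang=lambda d:np.degrees(np.arctan2(d[1],d[0]))
print("pad",pad,"noz",noz,"dist",np.linalg.norm((pad-noz)[:2]),"yaw y",ang(pad-noz),"edge",ang(e[0]-e[1]),"top edge x",ang(e2[1]-e2[0]),"grip",ang(gr[1]-gr[0]))
print("hinge",hinge,"trig end",tr,np.linalg.norm(hinge-tr),ang(hinge-tr),gr)
print("micro",ray("scene",[[140,370],[150,310],[100,300],[128,229]],.0))
print(campose("wrist",o)[2],R.from_quat(np.roll(o["eef_rot"],-1)).as_matrix())
E
```

```text
pad [0.56408762 0.06881935 0.022     ] noz [ 0.54946995 -0.00670303  0.048     ] dist 0.07692402411644997 yaw y 79.04562181675406 edge 79.28051601244414 top edge x -10.5923889263136 grip -10.284097344803925
hinge [ 0.51098429 -0.09824456  0.066     ] trig end [ 0.43339156 -0.05166478  0.066     ] 0.0905003127735108 -30.97686573743893 [[ 0.39963295 -0.0969604   0.055     ]
 [ 0.5138303  -0.11768083  0.055     ]]
micro [[0.35137086 0.51752112 0.        ]
 [0.45541127 0.41331457 0.        ]
 [0.55319603 0.46503953 0.        ]
 [0.72686851 0.27136831 0.        ]]
[[ 9.99999901e-01  5.49991235e-05  4.41565119e-04]
 [ 1.84346577e-04 -9.54374470e-01 -2.98612352e-01]
 [ 4.04995059e-04  2.98612404e-01 -9.54374386e-01]] [[ 4.70267982e-05  9.99999991e-01  1.22486360e-04]
 [ 9.99999999e-01 -4.70234897e-05 -2.70140743e-05]
 [-2.70083144e-05  1.22487630e-04 -9.99999992e-01]]
```

```bash
python3 -m crank '[40,-15,0,0,0,0,1, 40,-15,0,0,0,0,1, 40,-15,0,0,0,0,1, 40,-15,0,0,0,0,1, 40,-13,0,0,0,0,1, 0,0,0,0,0,0,1, 0,0,0,0,0,0,1]' 30
python3 - <<'E'
from h import *
o=ctrl.get_obs(); a=ctrl.grab_frame("wrist")
for p,b,m in cut("wrist","blue_filter"): print(p,b,ray("wrist",cen(m),.008,o),ray("wrist",[(b[0]+b[2])/2,(b[1]+b[3])/2],.008,o))
b=ctrl.grab_frame("side")
print(o["clock"],o["position"],ctrl.get_calibration("side")["position"],ctrl.get_calibration("wrist")["mount"])
cv2.imwrite("pics/b2.png",cv2.resize(np.hstack([a,b]),(800,300)))
E
```

```text
clock: 1.18
position: [0.5027, 0.1977, 0.2425]
eef_rot: [0.0, 0.705, 0.709, 0.0]
ft_force: [0.7, -0.8, 0.4]
finger_gap: 0.0849
grasp_force: 0.0
0.58 [244.6, 45.5, 280.7, 85.4] [[0.50943137 0.32513015 0.008     ]] [[0.51127514 0.32281838 0.008     ]]
1.1833 [0.50274497 0.19771902 0.24252235] [ 0.51265285 -0.94498449  0.66440011] [[ 2.30995801e-04 -9.54382610e-01 -2.98586303e-01  7.59202746e-02]
 [ 9.99999933e-01  1.36170588e-04  3.38384392e-04  4.33688926e-04]
 [-2.82289507e-04 -2.98586362e-01  9.54382578e-01 -1.32625621e-01]
 [ 0.00000000e+00  0.00000000e+00  0.00000000e+00  1.00000000e+00]]
```

View pics/b2.png

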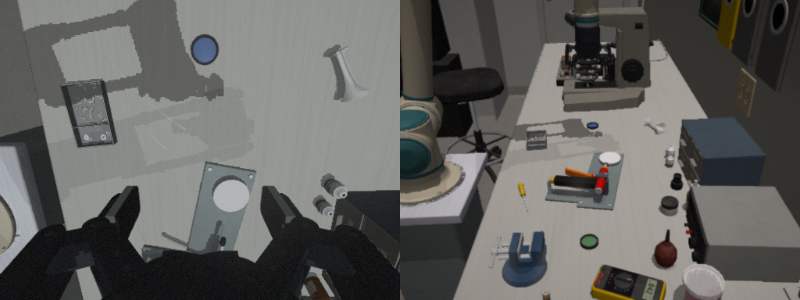

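```bash
python3 -m crank '[27,1,20,0,0,0,1, 27,1,20,0,0,0,1, 27,1,20,0,0,0,1,0,0,0,0,0,0,1, 0,0,0,0,0,0,1]'
python3 - <<'E'
from h import *
o=ctrl.get_obs(); a=ctrl.grab_frame("wrist")
for p,b,m in cut("wrist","blue_filter"):
  print(p,b,ray("wrist",cen(m),.006,o),ray("wrist",[(b[0]+b[2])/2,(b[1]+b[3])/2],.008,o))
  c=max(cv2.findContours(m.astype(np.uint8),0,1)[0],key=len); print(ray("wrist",cv2.fitEllipse(c)[0],.006,o))
print(o["position"],o["eef_rot"])
cv2.imwrite("pics/b3.png",a)
E
```

```text
clock: 1.75
position: [0.5067, 0.2757, 0.1808]
eef_rot: [-0.0, 0.707, 0.707, -0.002]
ft_force: [0.4, -0.2, -0.3]
finger_gap: 0.0853
grasp_force: 0.0
0.97 [239.9, 112.1, 280.5, 153.7] [[0.5097535  0.32540835 0.006     ]] [[0.5115348  0.32258494 0.008     ]]
[[0.50974688 0.32539634 0.006     ]]
[0.50669375 0.27574497 0.18077491] [-3.23918548e-04  7.07196924e-01  7.07014646e-01 -1.64203694e-03]
```

View pics/b3.png

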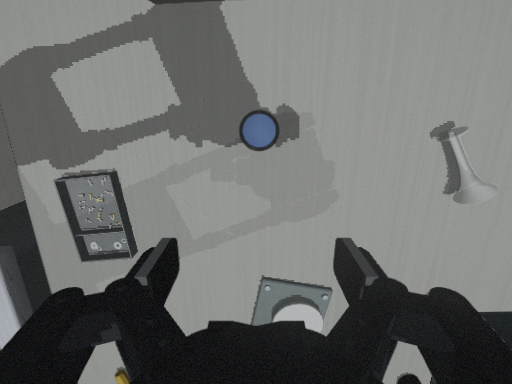

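The blue filter shows at (259,131), clear of other things, about (0.510, 0.325). I'll go down over it.

```bash
python3 -m crank '[25,1.5,30,0,0,0,1, 24.5,1.5,30,0,0,0,1, 0,0,30,0,0,0,1, 0,0,30,0,0,0,1, 0,0,25,0,0,0,1, 0,0,15,0,0,0,1, 0,0,0,0,0,0,1, 0,0,0,0,0,0,1]'
python3 - <<'E'
from h import *
print(ctrl.get_obs()["position"])
E
```

```text
clock: 2.52
position: [0.5105, 0.325, 0.0228]
eef_rot: [0.0, 0.708, 0.707, 0.0]
ft_force: [-0.0, 0.2, 1.7]
finger_gap: 0.0855
grasp_force: 0.0
[0.51053274 0.32502737 0.02284048]
```

```bash
python3 -m crank '[0,0,10,0,0,0,1, 0,0,0,0,0,0,1, 0,0,0,0,0,0,0.4, 0,0,0,0,0,0,0.4, 0,0,0,0,0,0,0.4, 0,0,0,0,0,0,0.4, 0,0,0,0,0,0,0.4, 0,0,0,0,0,0,0.4, 0,0,0,0,0,0,0.4]' 25
```

```text
clock: 3.27
position: [0.5101, 0.3264, 0.0133]
eef_rot: [0.0, 0.707, 0.707, 0.001]
ft_force: [-0.7, 0.0, 5.3]
finger_gap: 0.0424
grasp_force: 24.9
```

```bash
python3 -m crank '[0,0,-10,0,0,0,0.4, 0,0,-30,0,0,0,0.4, 0,0,-30,0,0,0,0.4, 0,0,-20,0,0,0,0.4, 0,0,0,0,0,0,0.4]' 25
python3 - <<'E'
from h import *
o=ctrl.get_obs(); a=ctrl.grab_frame("wrist"); print(o["position"])
cv2.imwrite("pics/b4.png",a)
E
```

```text
clock: 3.68
position: [0.5126, 0.3278, 0.1076]
eef_rot: [0.002, 0.707, 0.707, 0.005]
ft_force: [0.5, 0.4, 0.4]
finger_gap: 0.0422
grasp_force: 25.5
[0.51258361 0.3277806  0.10763167]
```

View pics/b4.png

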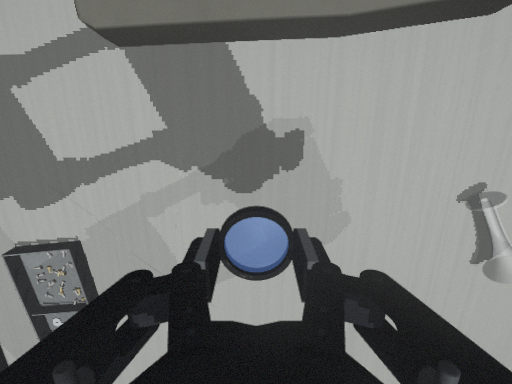

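```bash
python3 - <<'E'
from h import *
o=ctrl.get_obs(); p=ray("wrist",[[256.5,243],[221,243],[293,243],[256.5,207],[256.5,279]],o["position"][2]-.006,o); print(o["position"],o["eef_rot"]); print(p, p[1:]-o["position"])
E
```

```text
[0.51130201 0.32706997 0.10532578] [0.00102768 0.70704767 0.70715914 0.00291214]
[[0.51215732 0.32731261 0.09932578]
 [0.49161196 0.32735827 0.09932578]
 [0.53331985 0.32724006 0.09932578]
 [0.51213475 0.34958859 0.09932578]
 [0.51218233 0.30288047 0.09932578]] [[-0.01969005  0.0002883  -0.006     ]
 [ 0.02201785  0.00017009 -0.006     ]
 [ 0.00083274  0.02251862 -0.006     ]
 [ 0.00088032 -0.0241895  -0.006     ]]
```

Filter held centred on the TCP, level. Carry it towards the pad.

```bash
python3 -m crank '[-20,4,0,0,0,0,0.4, -32,7,0,0,0,0,0.4, -36,7,0,0,0,0,0.4, -36,7,0,0,0,0,0.4, -36,7,0,0,0,0,0.4, -36,7,0,0,0,0,0.4, -30,7,0,0,0,0,0.4, -20,5,0,0,0,0,0.4, -12,2,0,0,0,0,0.4,0,0,0,0,0,0,0.4,0,0,0,0,0,0,0.4,0,0,0,0,0,0,0.4]' 25
python3 - <<'E'
from h import *
o=ctrl.get_obs(); a=ctrl.grab_frame("wrist"); print(o["position"])
s=ctrl.grab_frame("side")
for p,b,m in cut("side","blue_filter"): print(p,b)
cv2.imwrite("pics/b5.png",cv2.resize(np.hstack([a,s]),(800,300)))
print(proj("side",[.5641,.0688,.022]),proj("wrist",[.5641,.0688,.022],o))
E
```

```text
clock: 4.73
position: [0.5619, 0.0694, 0.1018]
eef_rot: [-0.001, 0.707, 0.707, -0.0]
ft_force: [-0.3, 0.0, -0.1]
finger_gap: 0.0424
grasp_force: 25.5
[0.56190247 0.06939454 0.10183771]
0.64 [258.6, 171.9, 277.8, 183.2]
[[269.45939969 200.34077036]] [[258.06226352 201.17089309]]
```

View pics/b5.png

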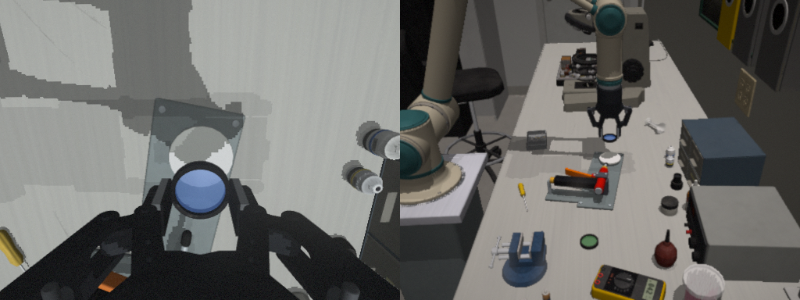

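```bash
python3 -m crank '[0,2,20,0,0,0,0.4, 0,0,20,0,0,0,0.4, 0,0,15,0,0,0,0.4, 0,0,5,0,0,0,0.4, 0,0,0,0,0,0,0.4,0,0,0,0,0,0,0.4,0,0,0,0,0,0,0.4]' 25
```

```text
clock: 5.47
position: [0.5655, 0.0685, 0.0433]
eef_rot: [0.001, 0.707, 0.707, 0.001]
ft_force: [0.7, 0.6, 0.5]
finger_gap: 0.0421
grasp_force: 25.5
```

```bash
python3 -m crank '[0,0,4,0,0,0,0.4, 0,0,2,0,0,0,0.4, 0,0,2,0,0,0,0.4, 0,0,0,0,0,0,0.4,0,0,0,0,0,0,0.4]' 25
```

```text
clock: 5.88
position: [0.565, 0.0682, 0.0353]
eef_rot: [0.0, 0.707, 0.707, 0.0]
ft_force: [-1.1, 0.0, 5.5]
finger_gap: 0.0426
grasp_force: 26.1
```

```bash
python3 -m crank '[0,0,0,0,0,0,0.7, 0,0,0,0,0,0,1, 0,0,0,0,0,0,1, 0,0,0,0,0,0,1, 0,0,0,0,0,0,1, 0,0,-30,0,0,0,1, 0,0,-30,0,0,0,1, -20,-4,-30,0,0,0,1, -40,-20,-20,0,0,0.12,1, -40,-25,0,0,0,0.12,1, 0,0,0,0,0,0,1, 0,0,0,0,0,0,1]' 25
python3 - <<'E'
from h import *
o=ctrl.get_obs(); a=ctrl.grab_frame("wrist"); print(o["position"])
for q in("blue_filter","trigger"):
  for p,b,m in cut("wrist",q)[:1]: print(q,p,b,ray("wrist",cen(m),.028,o))
cv2.imwrite("pics/b6.png",a)
print(proj("wrist",[.5641,.0688,.022],o))
E
```

```text
clock: 6.88
position: [0.5162, -0.0196, 0.1416]
eef_rot: [-0.0, 0.787, 0.616, -0.0]
ft_force: [-0.1, -0.2, 0.0]
finger_gap: 0.0855
grasp_force: 0.0
[ 0.51624461 -0.01955241  0.14164765]
blue_filter 0.75 [262.5, 54.2, 315.3, 109.5] [[0.56572883 0.06792903 0.028     ]]
trigger 0.85 [182.1, 243.3, 276.1, 279.4] [[ 0.46325424 -0.08972767  0.028     ]]
[[283.99978864  80.96873626]]
```

View pics/b6.png

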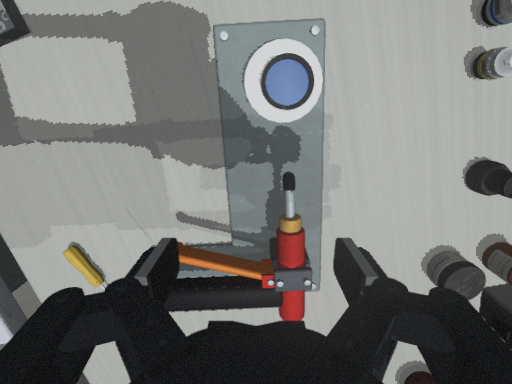

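```bash
python3 - <<'E'
from h import *
o=ctrl.get_obs(); u=np.array([np.cos(np.radians(79.3)),np.sin(np.radians(79.3))]); v=np.array([u[1],-u[0]])
f=lambda uv,z:[np.round((ray("wrist",p,z,o)[0][:2]@v,ray("wrist",p,z,o)[0][:2]@u),4) for p in uv]
print("grip edges",f([[220,310],[220,278],[250,308],[250,277]],.055))
print("trigger top outer edge",f([[178,245],[200,250],[225,256],[262,265]],.0655))
print("screws",f([[270,283],[280,283],[308,279]],.067))
print("pad",np.array([.5641,.0688])@v,np.array([.5641,.0688])@u, "red end",f([[285,262]],.06))
print(o["joints"])
E
python3 - <<'E'
import cv2
a=cv2.imread('pics/b6.png')[220:330,140:330]
cv2.imwrite('pics/c6.png',cv2.resize(a,(760,440),interpolation=cv2.INTER_CUBIC))
E
```

```text
grip edges [array([ 0.4707, -0.0377]), array([ 4.743e-01, -2.000e-04]), array([ 0.5008, -0.0368]), array([ 0.503 , -0.0006])]
trigger top outer edge [array([0.4428, 0.0427]), array([0.4614, 0.0368]), array([0.4828, 0.0297]), array([0.5151, 0.0188])]
screws [array([0.5215, 0.0006]), array([5.306e-01, 1.000e-04]), array([0.5561, 0.003 ])]
pad 0.5415180153917257 0.17233829814120483 red end [array([0.5362, 0.0173])]
[-1.68975013e-01  2.70890118e-01  1.78255346e+00  5.83087821e-04
  1.08798092e+00  6.99787154e-02]
```

View pics/c6.png

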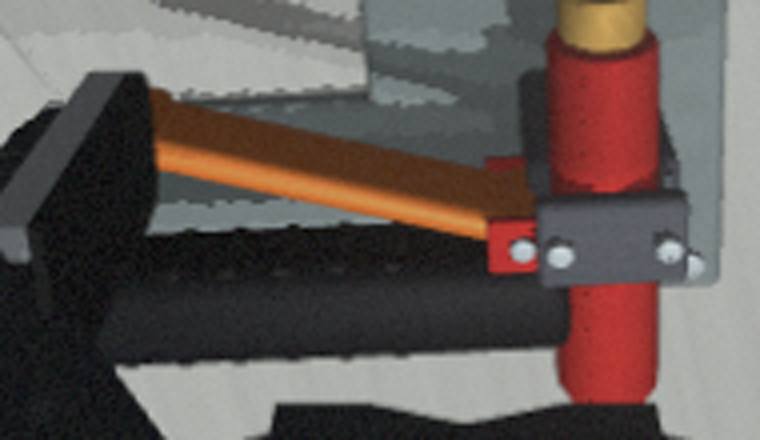

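```bash
python3 - <<'E'
from h import *
o=ctrl.get_obs(); u=np.array([np.cos(np.radians(79.3)),np.sin(np.radians(79.3))]); v=np.array([u[1],-u[0]])
f=lambda uv,z:[np.round((ray("wrist",p,z,o)[0][:2]@v,ray("wrist",p,z,o)[0][:2]@u),4) for p in uv]
F=lambda *p:np.array(p)/4+[140,220]
print("trig outer top",f(F((157,142),(322,176),(490,212)),.0655),"inner top",f(F((157,168),(322,207),(480,238)),.0655))
print("grip back",f(F((140,363),(550,345)),.067),"grip front top",f(F((140,282),(550,280)),.067))
print("screws",f(F((524,251),(560,257)),.07))
E
```

```text
trig outer top [array([0.4424, 0.0322]), array([0.4781, 0.0218]), array([0.5152, 0.0105])] inner top [array([0.4415, 0.0257]), array([0.4774, 0.0138]), array([0.5126, 0.0037])]
grip back [array([ 0.4305, -0.026 ]), array([ 0.5277, -0.0257])] grip front top [array([ 0.4338, -0.0032]), array([ 0.5282, -0.0074])]
screws [array([0.5224, 0.003 ]), array([0.5304, 0.001 ])]
```

```bash
python3 -m crank '[0,0,0,0,0,0.124,1, 0,0,0,0,0,0.124,1, 0,0,0,0,0,0.124,1, 0,0,0,0,0,0.124,1, 0,0,0,0,0,0.124,1, 0,0,0,0,0,0.124,1, 0,0,0,0,0,0.124,1, 0,0,0,0,0,0.124,1, 0,0,0,0,0,0.124,1, 0,0,0,0,0,0.124,1, 0,0,0,0,0,0.124,1, 0,0,0,0,0,0.124,1]'
python3 -m crank '[0,0,0,0,0,0.02,1,0,0,0,0,0,0,1,0,0,0,0,0,0,1]'
cat > g.py <<'E'
from h import *
import sys
o=ctrl.get_obs(); u=np.array([np.cos(np.radians(79.3)),np.sin(np.radians(79.3)),0]); v=np.array([u[1],-u[0],0])
T=R.from_quat(np.roll(o["eef_rot"],-1)).as_matrix()
t=.462*v+float(sys.argv[1])*u+[0,0,float(sys.argv[2])]
a=np.degrees(np.arctan2(T[1,1],T[0,1])); print(o["clock"],o["position"],"uv",o["position"]@v,o["position"]@u,"tool y deg",a,"turn rad",np.radians(a+100.7),"shift mm",(T.T@(t-o["position"])*1000).round(1),"ft",o["ft_force"])
E
python3 g.py -0.0015 0.142
```

```text
clock: 8.03
position: [0.5181, -0.0171, 0.1407]
eef_rot: [-0.0, 0.997, -0.08, -0.0]
ft_force: [-0.3, 0.5, 0.4]
finger_gap: 0.0856
grasp_force: 0.0
clock: 8.28
position: [0.5178, -0.0177, 0.141]
eef_rot: [-0.0, 0.996, -0.087, -0.0]
ft_force: [-0.8, -0.1, -0.4]
finger_gap: 0.0854
grasp_force: 0.0
8.2833 [ 0.51776551 -0.01765684  0.14099146] uv 0.5120413008423894 0.07878193550129187 tool y deg -99.94184520344854 turn rad 0.013232297439610831 shift mm [-51.1  79.6  -1. ] ft [-0.76065137 -0.09906778 -0.36108657]
```

```bash
python3 -m crank '[-13,20,0,0,0,0.013,1, -13,20,0,0,0,0,1, -13,20,8,0,0,0,1, -12,20,10,0,0,0,1, 0,0,0,0,0,0,1, 0,0,0,0,0,0,1, 0,0,0,0,0,0,1]'
python3 g.py -0.0015 0.047
python3 - <<'E'
from h import *
o=ctrl.get_obs(); a=ctrl.grab_frame("wrist")
u=np.array([np.cos(np.radians(79.3)),np.sin(np.radians(79.3)),0]); v=np.array([u[1],-u[0],0])
for du in (-.018,.037):
  for dv in(-.011,.011):
    q=proj("wrist",(.462+dv)*v+(du-.0105)*u+[0,0,.066],o)[0]; cv2.circle(a,(int(q[0]),int(q[1])),3,(255,0,255),-1)
cv2.imwrite("pics/b7.png",cv2.resize(a,(768,576)))
E
```

```text
clock: 8.87
position: [0.4534, -0.0873, 0.1236]
eef_rot: [-0.0, 0.996, -0.095, 0.001]
ft_force: [1.1, 0.7, 0.4]
finger_gap: 0.0851
grasp_force: 0.0
8.8667 [ 0.45336773 -0.08734777  0.12362521] uv 0.4617024958672288 -0.0016537862363465528 tool y deg -100.86645187196565 turn rad -0.0029051332119086116 shift mm [ 0.2 -0.1 76.6] ft [1.0607308  0.72048623 0.42209506]
```

View pics/b7.png

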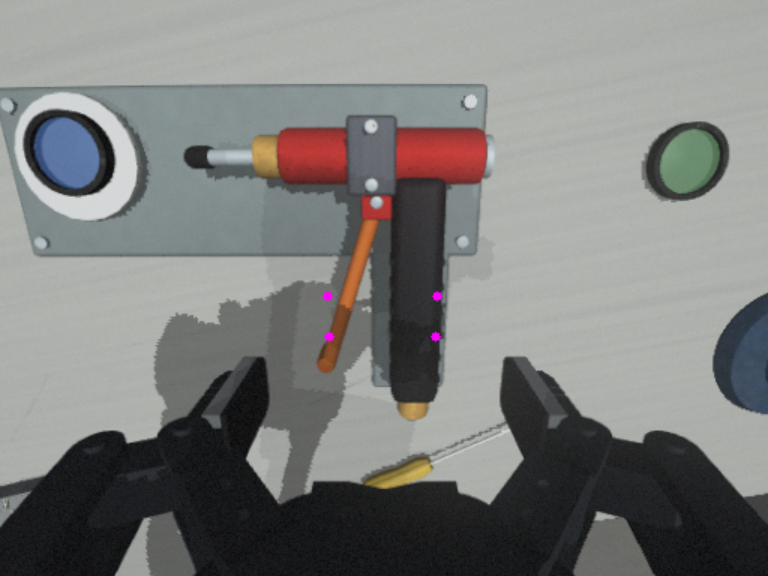

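The grip and trigger lie about 3 mm further back than predicted (grip back edge at column 443 against 436, trigger at 337 against 329). I'll shift and go down.

```bash
python3 -m crank '[0,3.5,15,0,0,0,1, 0,0,20,0,0,0,1, 0,0,20,0,0,0,1, 0,0,15,0,0,0,1, 0,0,6,0,0,0,1, 0,0,0,0,0,0,1, 0,0,0,0,0,0,1]' 30
python3 g.py -0.0128 0.047
```

```text
clock: 9.5
position: [0.4527, -0.0906, 0.0476]
eef_rot: [0.0, 0.996, -0.094, 0.0]
ft_force: [0.8, 0.1, 0.9]
finger_gap: 0.0853
grasp_force: 0.0
9.5 [ 0.452709   -0.09061927  0.04763404] uv 0.4616626278450054 -0.004990708343286747 tool y deg -100.8372663451454 turn rad -0.0023957496749660197 shift mm [0.4 7.8 0.6] ft [0.79910651 0.06522949 0.86860192]
```

```bash
python3 -m crank '[0,4,0,0,0,0,1, 0,4,0,0,0,0,1, 0,0,0,0,0,0,0.8, 0,0,0,0,0,0,0.6, 0,0,0,0,0,0,0.55, 0,0,0,0,0,0,0.55]' 30
python3 g.py -0.0128 0.047
```

```text
clock: 10.0
position: [0.4508, -0.0977, 0.0479]
eef_rot: [-0.001, 0.995, -0.096, 0.001]
ft_force: [1.4, 6.1, 4.2]
finger_gap: 0.0471
grasp_force: 3.2
10.0 [ 0.45076477 -0.09773104  0.04792723] uv 0.46107262667669324 -0.012339795952541305 tool y deg -101.00583261705047 turn rad -0.005337786127521649 shift mm [0.9 0.5 0.9] ft [1.42618643 6.11181789 4.21931364]
```

```bash
python3 -m crank '[0,0,0,0,0,0,0.48, 0,0,0,0,0,0,0.42, 0,0,0,0,0,0,0.35, 0,0,0,0,0,0,0.3, 0,0,0,0,0,0,0.3]' 30
python3 g.py -0.0128 0.047
```

```text
clock: 10.42
position: [0.4506, -0.0976, 0.048]
eef_rot: [-0.001, 0.995, -0.096, 0.0]
ft_force: [-0.0, 5.4, 5.3]
finger_gap: 0.0373
grasp_force: 30.3
10.4167 [ 0.45057692 -0.09759424  0.04804055] uv 0.46086264034954627 -0.012240260654225609 tool y deg -100.97929530152022 turn rad -0.0048746225968781896 shift mm [1.1 0.6 1. ] ft [-0.04674751  5.40449597  5.34166702]
```

```bash
python3 -m crank '[0,0,0,0,0,0,0.3, 0,0,0,0,0,0,0.3, 0,0,0,0,0,0,0.3, 0,0,0,0,0,0,0.3, 0,0,0,0,0,0,0.3, 0,0,0,0,0,0,0.3, 0,0,0,0,0,0,0.3, 0,0,0,0,0,0,0.3, 0,0,0,0,0,0,0.3, 0,0,0,0,0,0,0.3, 0,0,0,0,0,0,0.3, 0,0,0,0,0,0,0.3]' 30
python3 - <<'E'
from h import *
s=ctrl.grab_frame("side"); f=[(p,b,ray("side",cen(m),.028)) for p,b,m in cut("side","blue_filter")]; print(f)
E
python3 -m crank '[0,0,0,0,0,0,0.5, 0,0,0,0,0,0,0.65, 0,0,0,0,0,0,0.8, 0,0,0,0,0,0,1, 0,-4,0,0,0,0,1, 0,-4,0,0,0,0,1, 0,0,0,0,0,0,1, 0,0,-15,0,0,0,1, 0,0,-25,0,0,0,1, 0,0,-30,0,0,0,1, 0,0,-20,0,0,0,1, 0,0,0,0,0,0,1]' 30
python3 - <<'E'
from h import *
o=ctrl.get_obs(); a=ctrl.grab_frame("wrist"); print(o["clock"],o["position"],o["ft_force"])
for p,b,m in cut("wrist","blue_filter"): print(p,b,ray("wrist",cen(m),.028,o))
cv2.imwrite("pics/b8.png",a)
E
```

```text
clock: 11.42
position: [0.4506, -0.0976, 0.048]
eef_rot: [-0.001, 0.995, -0.096, 0.0]
ft_force: [0.1, 5.5, 4.8]
finger_gap: 0.037
grasp_force: 30.3
[(0.57, [262.8, 191.9, 277.2, 205.6], array([[0.56361323, 0.06264823, 0.028     ]]))]
clock: 12.52
position: [0.4545, -0.092, 0.1414]
eef_rot: [0.001, 0.995, -0.095, 0.004]
ft_force: [-0.2, -0.8, -0.4]
finger_gap: 0.0855
grasp_force: 0.0
12.5167 [ 0.45453117 -0.09203954  0.14138043] [-0.2099507  -0.80962383 -0.41491963]
0.63 [28.6, 78.0, 84.6, 133.2] [[0.56593108 0.06697996 0.028     ]]
```

View pics/b8.png

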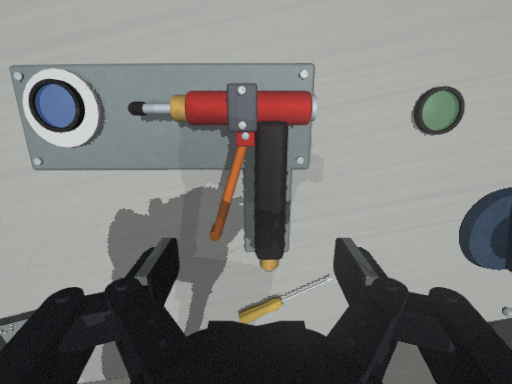

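The picture shows the filter still on the pad at (56,105), the trigger back out (tip at (215,236)), and the gripper clear.

```bash
python3 -c "
from workcell import ctrl
print(ctrl.finish_job())"
```

```text
the job is handed in; nothing more can be done
None
```

The job is handed in: I laid the blue filter near the pad's centre (measured about 3 mm off) and let go, held the trigger fully in for over a second, then released it; the last picture showed it back out and the filter still on the pad, but no verdict was returned.

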